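Centre the cup on the turntable and lock the brake

TASK

Get the cup on the turntable ready for burnishing, using the fingertips: nudge it gently across the disc until its whole foot stands inside the smallest ring, and press the turntable's locking lever fully down; then withdraw. Slide the cup, do not pinch, lift or tip it, press the lever without forcing it, and leave everything else on and around the board where it is.

Things in the scene. Friction and masses are not known exactly. Their poses are not given: they have to be found in the camera images.
- turntable: White plastic decorating turntable fixed on the bamboo board (board top 18 mm above the counter). Origin: on its turning axis at the board's top; z up; its locking lever sticks out along -x. Foot 144 mm across; disc on top 190 mm across, underside 46 mm and top 58 mm above the origin. The disc turns freely (light friction) until locked; it does not matter if it turns a little.
- disc_centre (a point): Centre of the disc's flat top face, on the turning axis; z up. The disc has three thin grey rings, flush with the face; the smallest has an inside diameter of 77 mm, so the cup's foot is inside it when the cup's axis is less than 8.5 mm from this point.
- cup: The cup to centre: plain white small straight-sided ceramic cup, no handle, upright on the disc, 16 to 34 mm off its centre. 48 mm tall, outer diameter 60 mm at the foot, 64 mm at the rim, open top, wall about 4.5 mm, 0.10 to 0.21 kg. Origin: centre of the underside; z up along its axis. Slides under a push of about 0.5 to 2 N low on its side.
- lock_lever (a joint): Locking lever, rad: 0 is fully up (free), grows as its pad is pressed down, 0.45 is fully down on its stop (locked: a rubber shoe bears on the disc's underside). Starts between 0 and 0.1. Pivot: level, across the lever, 83 mm from the turning axis along the turntable's -x, 30 mm above the board. It stays where it is left; pressing the pad takes about 3 N.
- lever_pad (a point): Middle of the top face of the lever's white thumb pad with dark ribs, 28 mm long (along the lever), 22 mm wide, 6 mm thick, 55 mm out from the pivot. The lever slopes 0.40 rad up and outward at joint 0 and is nearly level (0.05 rad below) at 0.45; this point then is 30 mm above the board, 24 mm lower than at 0. At joint 0 the point's axes are the turntable's: the lever points along -x.
- jar: Small clear glass jar with aluminium screw cap, 46 mm across, 56 mm tall, on the board beside the turntable. Leave alone. Origin: centre of the underside.
- well_a: White ceramic mixing well (little bowl), 64 mm across, 24 mm tall, on the board. Leave alone. Origin: centre of the underside.
- well_b: Second, identical mixing well on the board. Leave alone. Origin: centre of the underside.
- silicone: Orange hard silicone block, 58 x 38 x 24 mm, on the board. Leave alone. Origin: centre of the underside.
- burnisher: Steel burnishing tool, 160 mm long, 11 mm thick, lying on the board along its x axis on the far side of the turntable from the lever. Leave alone. Origin: mid-length, on the board.
- spare_cup: A second cup of the same shape as the one to centre, standing on the counter beside the board. Leave alone. Origin: centre of the underside.
There are look-alikes about, which are no part of the job. What is shaped like the cup but red is not meant.

How it is judged:
By the outcome, as a careful person would: the job done as asked, in the order asked, and still so for the second after the job is handed in, with the robot touching nothing.
It also fails if it takes over 48 s, if anything falls off the work surface, if the arm or the gripper's body presses on something with over 40 N, if the wrist force passes 120 N, or if a joint passes its speed limit or range.

ROBOT

A 6-joint arm with a two-finger parallel gripper is mounted at the origin on the work surface. World frame = base frame: x ahead of the robot, y to its left, z up, the work surface at z = 0. Lengths are in mm, angles in rad, forces in N, time in s.
With the tool pointing down it reaches from about 350 to 975 mm from the base axis. Payload 17.4 kg.
Tool frame: the origin (TCP) lies on the centre line of the jaws, within the pads' length; the fingertips stand 19 mm ahead of it and the grasp point (between the pads) is the TCP; z points along the fingers, y is the line along which they close (so a half turn about z gives the same grasp; the last joint's range is limited). The gripper opens to 85 mm and grips with 20 to 120 N. Pads are 22 mm wide; open, the fingers measure 114 mm over their backs; the gripper's body (76 mm by 85 mm) begins 54 mm behind the grasp point. The pads swing forward as they close: fully open they stand 13 mm farther back than shut.
Start: joints at [1.173, 0.116, 1.442, -0, 1.584, -0.038], TCP at [237.667, 631.781, 250.303] pointing down, gripper open.
Joint ranges: [-2.83, 2.83], [-0.83, 2.19], [0.07, 2.5], [-1.14, 4.28], [0.01, 3], [-2.97, 2.97]. Speed limits (rad/s): [1.89, 1.89, 2.22, 3.14, 3.14, 3.14].

INTERFACE

Orientations are given as a unit quaternion [w, x, y, z].
In Python, from workcell import manip gives the robot as it stands.
- The arm moves only by the tool drive_tool, never from a script. Its arguments are lists of equal length, an entry for each row: "rot": the turn, a rotation vector about the world's x, y, z in rad, a list of three; "delta_pos": the shift along the world's x, y, z in m, a list of three; "jaw": the opening, from 0 (shut) to 1 (fully open). In form: {"rot": [[rx, ry, rz], ...], "delta_pos": [[tx, ty, tz], ...], "jaw": [jaw, ...]}. A call has exactly 5 rows; each row is the pose to reach, as a shift and turn from the pose commanded when the call began; what a row does not reach only later rows make up. A row lasts 1/12 s, in which the tool goes at most 41.7 mm and 7.16 degrees, less where a joint would pass 70% of its speed; a pose out of reach is approached as far as the arm can. A call with a gripper value outside its range is refused whole. The fingers move at their own pace and stop on an object; "squeeze" is the grip in N (left out, the last holds). Time passes only in rows, so rows that repeat a pose let the fingers close, or fill a call up. It gives the time, the measured TCP pose, the force, the opening and the grip force at its end, in the units of the state.
- manip.read_state(): the state, without advancing time (a new reading comes with each control period).
- manip.snapshot(name): name is "scene" or "top"; returns a dict with "color" (420x560x3 uint8, red, green, blue), "z_map" (420x560 float32, mm along the optical axis (not along the pixel's ray), 0 where there is no reading), "vertical_fov" (degrees; the focal length in pixels is half the picture's height over the tangent of half this angle, whatever the lens; pixels are square), "cx", "cy" (the principal point, pixels), "world_from_camera" (4x4, takes a point from camera to world coordinates). Camera axes: x right, y down, z forward; pixel columns grow to the right and rows downward; lengths in mm; the calibration is good to about 2 mm. A picture is of the moment at which its call begins.
- manip.sign_off(): hands the job in; it is judged then, once.
The state is a dict: "time_s": time; "joint_positions": joint angles; "dq": joint speeds; "joint_efforts": joint torques, N m; "tcp_pos": TCP position; "tool_rot": TCP orientation; "force": force on the tool from outside, world axes, zero at the start; "torque": the same for the moment, N m; "finger_gap": finger opening in mm; "grip_force": force on a finger pad.
Only numpy, scipy, OpenCV 4.12 (cv2) and the standard library are available. Lean on these libraries where they do the work, as an engineer would, in place of code of your own. Each camera call takes 0.05 s, during which the arm holds its last target. There are 200 camera calls.

## Working session

There is one attempt and no reset: what is moved stays moved. The work goes in short steps, Python scripts to look and compute and a tool call to move; the robot and the scene stay as the last step left them, time stands still between calls to the robot, and variables do not carry over. Pictures are saved under pics/ and viewed, at most 10 in all, crops included, and the job is handed in when it is done.

Besides the shell and the picture viewer there is one more tool, called as a command line: name --argument value ..., lists and objects as JSON in quotes. drive_tool: Moves the arm, as the interface text tells. Its arguments: {"type":"object","properties":{"rot":{"type":"array"},"delta_pos":{"type":"array"},"jaw":{"type":"array"},"squeeze":{"type":"number"}},"required":["rot","delta_pos","jaw"]}

```bash
mkdir -p pics; cat > h.py <<'E'
import numpy as np, cv2
from workcell import manip
def snap(n):
    s=manip.snapshot(n); np.savez('%s.npz'%n,**s); return s
def load(n): return dict(np.load('%s.npz'%n))
def f(s): return s["color"].shape[0]/2/np.tan(np.radians(float(s["vertical_fov"]))/2)
def pt(s,u,v,z=None):
    F=f(s);d=np.array([(u-s["cx"])/F,(v-s["cy"])/F,1.]);T=s["world_from_camera"]
    if z is None: k=float(s["z_map"][int(round(v)),int(round(u))])
    else: r=T[:3,:3]@d; k=(z-T[2,3])/r[2]
    return T[:3,:3]@(d*k)+T[:3,3]
def px(s,p):
    T=s["world_from_camera"];c=T[:3,:3].T@(np.array(p)-T[:3,3]);F=f(s)
    return np.array([c[0]/c[2]*F+s["cx"],c[1]/c[2]*F+s["cy"]])
E
python3 - <<'E'
from h import *
for n in("scene","top"):
    s=snap(n); print(n,f(s),s["cx"],s["cy"],np.round(s["world_from_camera"],2).tolist())
    cv2.imwrite(f'pics/{n}0.png',cv2.resize(s["color"][...,::-1],(800,600)))
print(manip.read_state())
E
```

```text
scene 463.1478314959364 285.64274257516297 204.38431726007155 [[-0.32, 0.73, -0.6, 1161.47], [0.95, 0.26, -0.19, 278.76], [0.02, -0.63, -0.78, 959.26], [0.0, 0.0, 0.0, 1.0]]
top 510.14796610745367 278.8754265035654 212.6183739770388 [[-0.02, -0.99, 0.1, 400.04], [-1.0, 0.02, 0.0, 60.54], [-0.01, -0.1, -1.0, 1241.5], [0.0, 0.0, 0.0, 1.0]]
{'time_s': 0.1, 'joint_positions': array([ 1.17323321e+00,  1.16453453e-01,  1.44220675e+00, -2.47686123e-05,
        1.58400523e+00, -3.77978095e-02]), 'dq': array([-0.00115341, -0.0010795 , -0.00222955, -0.0018667 , -0.00030566,
       -0.00090196]), 'joint_efforts': array([ 3.31779695e-03, -7.33674073e+01, -6.33786106e+01,  2.25774266e-05,
        5.33505037e-03, -2.29360658e-06]), 'tcp_pos': array([237.59050669, 631.63925817, 249.62043564]), 'tool_rot': array([-1.03750623e-04,  1.78914251e-01,  9.83864525e-01, -5.26406175e-04]), 'force': array([-0.36955298, -0.77940251, -0.50153707]), 'torque': array([-0.03290982, -0.04751908,  0.03144871]), 'grip_force': 0.0, 'finger_gap': 85.2456915107269}
```

View pics/scene0.png

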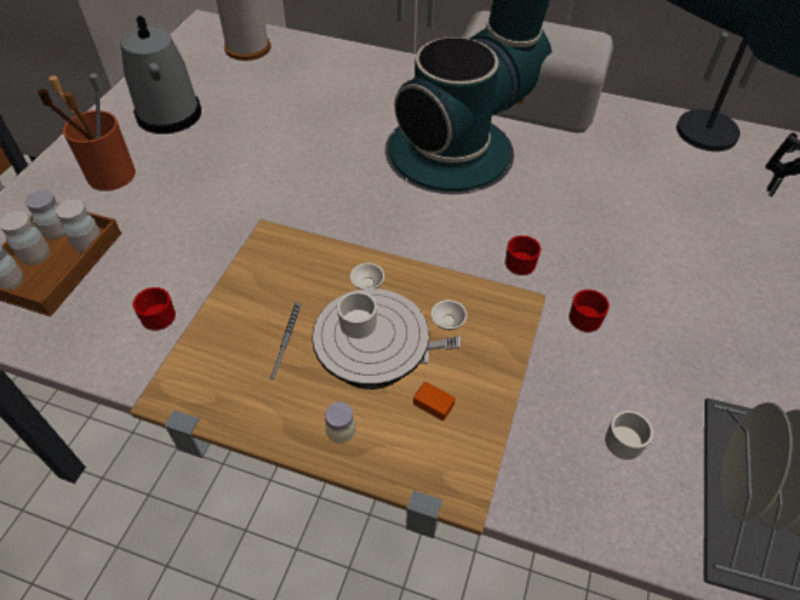

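View pics/top0.png

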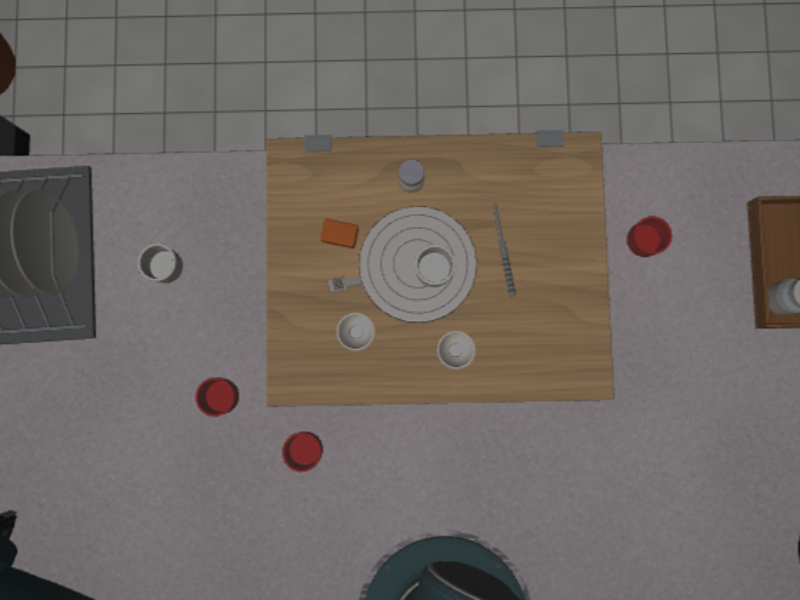

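The scene view (800x600) shows the disc near (370,336), the white cup on it at (357,314), and the lever pad at (453,343). In the top view they are at (417,264), (434,266) and (340,284).

Look-alikes in the top view are the spare white cup on the counter at (160,263), red cups at (217,396), (302,451) and (650,236), and the wells at (355,331) and (456,349). I choose the white cup on the disc. Next I'll measure it and check it in a crop.

```bash
cat > m.py <<'E'
from h import *
from scipy.optimize import least_squares
def cloud(s):
    v,u=np.mgrid[:420,:560]; F=f(s); z=s["z_map"].astype(float)
    P=np.stack([(u-s["cx"])/F*z,(v-s["cy"])/F*z,z],-1); T=s["world_from_camera"]
    W=P@T[:3,:3].T+T[:3,3]; W[z<=0]=np.nan; return W
def circ(P):  # min enclosing circle
    (x,y),r=cv2.minEnclosingCircle(P[:,:2].astype(np.float32)); return round(x,1),round(y,1),round(r,1)
def measure(n):
    s=snap(n); W=cloud(s); c=W.reshape(-1,3)
    g=pt(s,417*.7,264*.7,76) if n=="top" else pt(s,370*.7,336*.7,76)
    near=np.hypot(c[:,0]-g[0],c[:,1]-g[1])<115
    d=c[near&(abs(c[:,2]-76)<6)]; k=c[near&(c[:,2]>114)&(c[:,2]<135)]
    print(n,'disc',circ(d),np.median(d[:,2]).round(1),len(d),'cup rim',circ(k),np.percentile(k[:,2],[5,50,95]).round(1),len(k))
    return s,W
E
python3 - <<'E'
from m import *
for n in("scene","top"):
    s,W=measure(n)
    if n=="top":
        I=cv2.resize(s["color"][110:260,210:360],(600,600),interpolation=cv2.INTER_CUBIC)
    else: I=cv2.resize(s["color"][170:290,200:340],(700,600),interpolation=cv2.INTER_CUBIC)
    cv2.imwrite(f'pics/{n}1.png',cv2.convertScaleAbs(I[...,::-1],alpha=1.3))
    # lever candidates heights
    a=(340,284) if n=="top" else (453,343)
    print('pad',pt(s,a[0]*.7,a[1]*.7).round(1))
E
```

```text
scene disc (582.4, 32.3, 96.7) 75.3 3658 cup rim (573.1, 7.0, 33.5) [114.5 121.2 125. ] 234
pad [553.4 165.7  69.8]
top disc (582.3, 35.1, 95.7) 76.5 4747 cup rim (572.7, 9.3, 31.7) [116.4 123.2 126.7] 203
pad [551.  159.7  70.8]
```

View pics/top1.png

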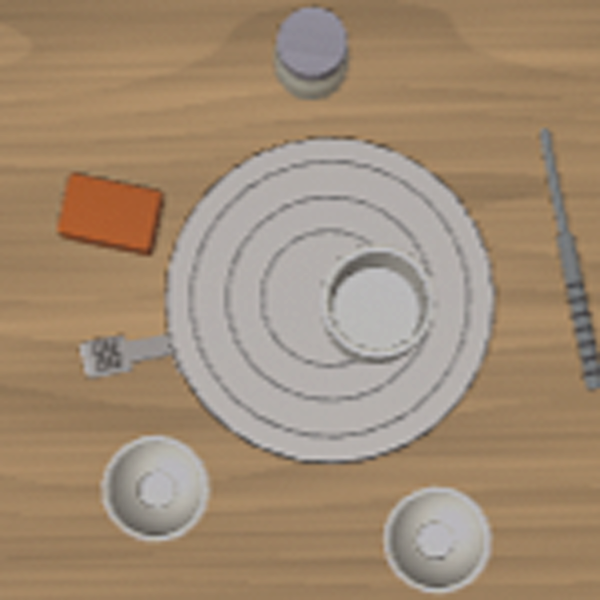

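View pics/scene1.png

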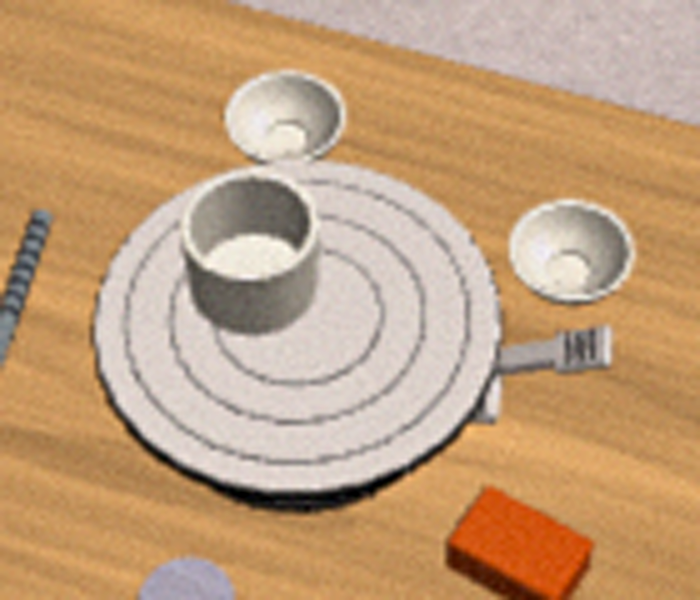

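Both cameras agree. The disc centre is about (582, 34) with r≈96, and its top is at z≈76. The cup axis is about (573, 8), 27 mm off centre. In the top crop the pad is at (105,355), with z≈70, close to fully up. The chosen cup is the white one on the disc at (377,304).

I'll travel high while yawing -90°, so the part-open fingers form a fork facing the push direction (0.345, 0.94).

drive_tool --rot '[[0, 0, -0.0785], [0, 0, -0.157], [0, 0, -0.2355], [0, 0, -0.314], [0, 0, -0.3925]]' --delta_pos '[[0.0158, -0.0337, 0], [0.0316, -0.0674, 0], [0.0474, -0.1011, 0], [0.0632, -0.1348, 0], [0.079, -0.1685, 0]]' --jaw '[0.35, 0.35, 0.35, 0.35, 0.35]'

```text
time_s: 0.62
tcp_pos: [316.9, 461.7, 250.0]
tool_rot: [-0.0, 0.369, 0.929, -0.0]
force: [0.6, 0.3, 0.6]
finger_gap: 30.0
grip_force: 0.0
```

drive_tool --rot '[[0, 0, -0.0785], [0, 0, -0.157], [0, 0, -0.2355], [0, 0, -0.314], [0, 0, -0.3925]]' --delta_pos '[[0.0158, -0.0337, 0], [0.0316, -0.0674, 0], [0.0474, -0.1011, 0], [0.0632, -0.1348, 0], [0.079, -0.1685, 0]]' --jaw '[0.35, 0.35, 0.35, 0.35, 0.35]'

```text
time_s: 1.03
tcp_pos: [395.9, 293.1, 250.3]
tool_rot: [0.0, 0.543, 0.84, 0.0]
force: [0.7, 0.0, -0.1]
finger_gap: 29.9
grip_force: 0.0
```

drive_tool --rot '[[0, 0, -0.0785], [0, 0, -0.157], [0, 0, -0.2355], [0, 0, -0.314], [0, 0, -0.3925]]' --delta_pos '[[0.0158, -0.0337, 0], [0.0316, -0.0674, 0], [0.0474, -0.1011, 0], [0.0632, -0.1348, 0], [0.079, -0.1685, 0]]' --jaw '[0.35, 0.35, 0.35, 0.35, 0.35]'

```text
time_s: 1.45
tcp_pos: [475.0, 124.4, 250.4]
tool_rot: [0.0, 0.697, 0.717, 0.0]
force: [-0.2, 0.4, 0.2]
finger_gap: 29.9
grip_force: 0.0
```

drive_tool --rot '[[0, 0, -0.0785], [0, 0, -0.157], [0, 0, -0.2355], [0, 0, -0.314], [0, 0, -0.3925]]' --delta_pos '[[0.0158, -0.0337, 0], [0.0316, -0.0674, 0], [0.0474, -0.1011, 0], [0.0632, -0.1348, 0], [0.079, -0.1685, 0]]' --jaw '[0.35, 0.35, 0.35, 0.35, 0.35]'

```text
time_s: 1.87
tcp_pos: [554.0, -44.2, 250.3]
tool_rot: [0.0, 0.823, 0.568, 0.0]
force: [-0.0, 0.5, -0.6]
finger_gap: 29.8
grip_force: 0.0
```

drive_tool --rot '[[0.0488, -0.0178, 0], [0.0976, -0.0356, 0], [0.1464, -0.0534, 0], [0.1952, -0.0712, 0], [0.244, -0.089, 0]]' --delta_pos '[[0, -0.001, -0.025], [-0.001, -0.002, -0.05], [-0.001, -0.003, -0.075], [-0.002, -0.004, -0.1], [-0.002, -0.005, -0.11]]' --jaw '[0.35, 0.35, 0.35, 0.35, 0.35]'

```text
time_s: 2.28
tcp_pos: [550.4, -47.1, 136.8]
tool_rot: [-0.077, 0.815, 0.564, 0.106]
force: [-0.1, -0.2, -1.3]
finger_gap: 29.7
grip_force: 0.0
```

drive_tool --rot '[[0, 0, 0], [0, 0, 0], [0, 0, 0], [0, 0, 0], [0, 0, 0]]' --delta_pos '[[0, 0, -0.01], [0, 0, -0.02], [0, 0, -0.03], [0, 0, -0.038], [0, 0, -0.038]]' --jaw '[0.35, 0.35, 0.35, 0.35, 0.35]'

```text
time_s: 2.7
tcp_pos: [551.3, -46.7, 100.8]
tool_rot: [-0.075, 0.815, 0.565, 0.105]
force: [0.5, -0.0, -1.0]
finger_gap: 29.8
grip_force: 0.0
```

```bash
python3 - <<'E'
from m import *
print(manip.read_state()['tcp_pos'],manip.read_state()['force'])
s,W=measure("top"); t=snap("scene")
A=cv2.resize(s["color"][120:240,230:350],(400,400),interpolation=cv2.INTER_CUBIC)
B=cv2.resize(t["color"][160:280,190:310],(400,400),interpolation=cv2.INTER_CUBIC)
cv2.imwrite('pics/p2.png',cv2.convertScaleAbs(np.hstack([A,B])[...,::-1],alpha=1.3))
E
```

```text
[551.32088473 -46.70395167 100.78645308] [ 0.54944528 -0.01612715 -1.00613894]
top disc (582.3, 35.0, 95.8) 76.5 4566 cup rim (564.7, -12.7, 55.0) [117.2 123.5 132.8] 237
```

View pics/p2.png

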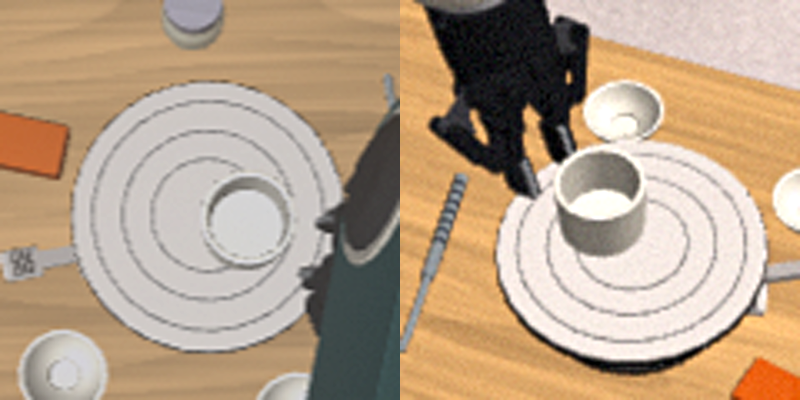

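The crop shows the fork straddling the push line, at about (317,249) on the left and behind the cup at (248,218). The tips are just above the disc and nothing is touching. Now the gentle push.

drive_tool --rot '[[0, 0, 0], [0, 0, 0], [0, 0, 0], [0, 0, 0], [0, 0, 0]]' --delta_pos '[[0.001, 0.0028, 0], [0.002, 0.0056, 0], [0.003, 0.0084, 0], [0.004, 0.0112, 0], [0.005, 0.0132, 0]]' --jaw '[0.35, 0.35, 0.35, 0.35, 0.35]'

```text
time_s: 3.22
tcp_pos: [556.8, -33.6, 102.5]
tool_rot: [-0.075, 0.815, 0.565, 0.106]
force: [-0.8, -0.2, 0.1]
finger_gap: 29.6
grip_force: 0.0
```

drive_tool --rot '[[0, 0, 0], [0, 0, 0], [0, 0, 0], [0, 0, 0], [0, 0, 0]]' --delta_pos '[[0.0007, 0.0018, 0], [0.0014, 0.0036, 0], [0.0021, 0.0054, 0], [0.0028, 0.0072, 0], [0.0035, 0.009, 0]]' --jaw '[0.35, 0.35, 0.35, 0.35, 0.35]'

```text
time_s: 3.63
tcp_pos: [560.2, -24.9, 102.3]
tool_rot: [-0.075, 0.815, 0.565, 0.106]
force: [0.2, -0.5, 0.8]
finger_gap: 29.8
grip_force: 0.7
```

drive_tool --rot '[[0, 0, 0], [0, 0, 0], [0, 0, 0], [0, 0, 0], [0, 0, 0]]' --delta_pos '[[0.0007, 0.0018, 0], [0.0014, 0.0036, 0], [0.0021, 0.0054, 0], [0.0028, 0.0072, 0], [0.0035, 0.009, 0]]' --jaw '[0.35, 0.35, 0.35, 0.35, 0.35]'

```text
time_s: 4.05
tcp_pos: [563.7, -15.9, 102.3]
tool_rot: [-0.075, 0.815, 0.565, 0.106]
force: [0.1, -1.0, 0.9]
finger_gap: 30.0
grip_force: 0.7
```

```bash
cat > look.py <<'E'
from m import *
import sys
def rim(n):
    s=snap(n);W=cloud(s);c=W.reshape(-1,3);col=s["color"].reshape(-1,3).astype(int)
    k=(np.hypot(c[:,0]-582,c[:,1]-34)<75)&(c[:,2]>115)&(c[:,2]<128)&(col.mean(1)>100)
    P=c[k]; q=least_squares(lambda p:np.hypot(P[:,0]-p[0],P[:,1]-p[1])-30.5,[582,20],loss='soft_l1').x
    print(n,'rim',q.round(1),len(P)); return s
print(manip.read_state()['tcp_pos'].round(1))
s=rim("top");t=rim("scene")
A=cv2.resize(s["color"][120:240,230:350],(400,400),interpolation=cv2.INTER_CUBIC)
B=cv2.resize(t["color"][160:280,190:310],(400,400),interpolation=cv2.INTER_CUBIC)
cv2.imwrite('pics/%s.png'%sys.argv[1],cv2.convertScaleAbs(np.hstack([A,B])[...,::-1],alpha=1.3))
E
python3 look.py p3
```

```text
[563.7 -15.9 102.3]
top rim [578.9  23.4] 192
scene rim [579.9  21.7] 178
```

View pics/p3.png

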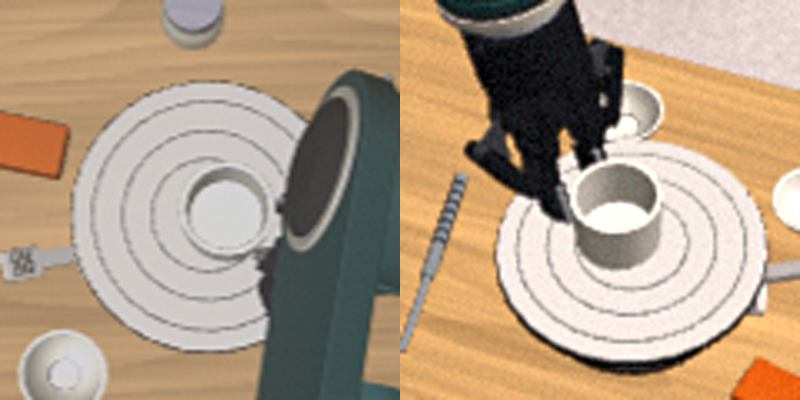

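The fork is in contact and the cup, now near (226,210) in the left view, slid cleanly and stayed upright. About (3, 11) mm remain.

drive_tool --rot '[[0, 0, 0], [0, 0, 0], [0, 0, 0], [0, 0, 0], [0, 0, 0]]' --delta_pos '[[0.0005, 0.0016, 0], [0.0009, 0.0032, 0], [0.0013, 0.0048, 0], [0.0017, 0.0062, 0], [0.002, 0.0074, 0]]' --jaw '[0.35, 0.35, 0.35, 0.35, 0.35]'

```text
time_s: 4.57
tcp_pos: [565.7, -8.5, 102.3]
tool_rot: [-0.075, 0.815, 0.565, 0.106]
force: [-0.3, -1.3, 0.5]
finger_gap: 29.9
grip_force: 0.6
```

drive_tool --rot '[[0, 0, 0], [0, 0, 0], [0, 0, 0], [0, 0, 0], [0, 0, 0]]' --delta_pos '[[0.0003, 0.001, 0], [0.0006, 0.002, 0], [0.0009, 0.003, 0], [0.0011, 0.0037, 0], [0.0011, 0.0037, 0]]' --jaw '[0.35, 0.35, 0.35, 0.35, 0.35]'

```text
time_s: 4.98
tcp_pos: [566.8, -4.8, 102.3]
tool_rot: [-0.075, 0.815, 0.565, 0.106]
force: [-0.3, -0.5, -0.6]
finger_gap: 29.8
grip_force: 0.4
```

drive_tool --rot '[[0, 0, 0], [0, 0, 0], [0, 0, 0], [0, 0, 0], [0, 0, 0]]' --delta_pos '[[-0.0015, -0.004, 0], [-0.004, -0.012, 0], [-0.008, -0.022, 0], [-0.012, -0.032, 0.003], [-0.014, -0.038, 0.01]]' --jaw '[0.35, 0.35, 0.35, 0.35, 0.35]'

```text
time_s: 5.4
tcp_pos: [551.8, -44.4, 111.8]
tool_rot: [-0.075, 0.815, 0.564, 0.105]
force: [0.5, 0.6, 0.2]
finger_gap: 29.8
grip_force: 0.0
```

drive_tool --rot '[[0, 0, 0], [0, 0, 0], [-0.08, 0.03, 0], [-0.16, 0.06, 0], [-0.244, 0.089, 0]]' --delta_pos '[[0, 0, 0.03], [0, 0, 0.06], [0, 0, 0.09], [0, 0, 0.11], [0, 0, 0.12]]' --jaw '[0.2, 0.1, 0, 0, 0]'

```text
time_s: 5.82
tcp_pos: [553.2, -44.3, 237.2]
tool_rot: [0.003, 0.823, 0.568, 0.0]
force: [0.5, -0.6, 0.5]
finger_gap: -0.0
grip_force: 0.0
```

```bash
cat > look2.py <<'E'
from look import *
A=cv2.resize(s["color"][120:240,230:350],(500,500),interpolation=cv2.INTER_CUBIC)
for q in [(236.25,198.75)]: print('pad top cam z71',pt(s,*q,71).round(1), 'ring c', pt(s,292.5,184.5,76).round(1))
print('pad scene z71',pt(t,316.4,239.6,71).round(1))
# pad cloud: near expected pad, above z=55
for n,S in(("top",s),("scene",t)):
    c=cloud(S).reshape(-1,3); k=(np.hypot(c[:,0]-551,c[:,1]-163)<30)&(c[:,2]>50)&(c[:,2]<85)&(np.hypot(c[:,0]-582,c[:,1]-34)>100)
    P=c[k].astype(np.float32); r=cv2.minAreaRect(P[:,:2]); m=P[:,:2].mean(0)
    print(n,len(P),'mean',P.mean(0).round(1),'rect',np.round(r[0],1),np.round(r[1],1),r[2]); 
    far=np.hypot(P[:,0]-582,P[:,1]-34)>122; print(' outer part',far.sum(),P[far].mean(0).round(1),'r',np.percentile(np.hypot(P[:,0]-582,P[:,1]-34),[2,98]).round(1))
E
python3 look2.py p4; python3 -c "
from h import *;print(manip.read_state()['tcp_pos'],manip.read_state()['joint_positions'].round(2))"
```

```text
[553.2 -44.3 237.2]
top rim [582.3  33.1] 118
scene rim [583.1  32.8] 167
pad top cam z71 [551.2 163.8  71. ] ring c [581.2  33.1  76. ]
pad scene z71 [553.4 163.9  71. ]
[553.54135945 -42.46977106 235.38644672] [-0.12 -0.14  1.72 -0.    1.56  0.24]Traceback (most recent call last):
  File "look2.py", line 8, in <module>
    P=c[k].astype(np.float32); r=cv2.minAreaRect(P[:,:2]); m=P[:,:2].mean(0)
                                 ~~~~~~~~~~~~~~~^^^^^^^^^
cv2.error: OpenCV(4.12.0) /io/opencv/modules/imgproc/src/convhull.cpp:143: error: (-215:Assertion failed) total >= 0 && (depth == CV_32F || depth == CV_32S) in function 'convexHull'
```

View pics/p4.png

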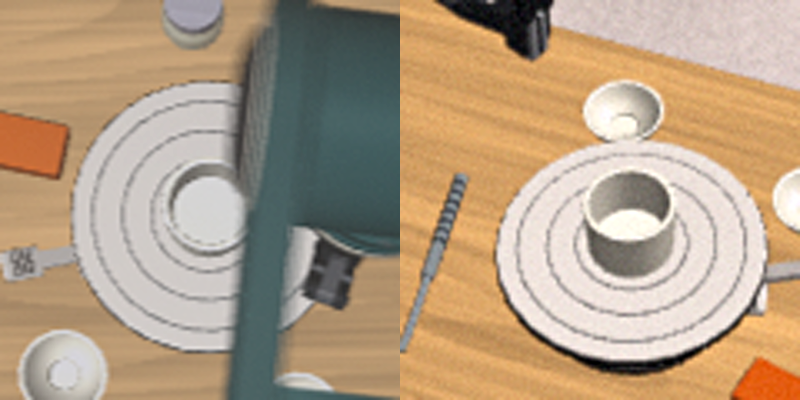

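The cup is centred. Its rim centre is at (582.7, 33.0) against a disc centre of about (582.3, 33.7), and in the right view the foot sits inside the smallest ring at (630,245). The pad in the left view is at (20,262), which is world (552.3, 163.8). That is 133 mm from the axis, as expected.

Next I move over the pad with the fingers shut and yaw so the tool's y lies across the lever.

drive_tool --rot '[[0, 0, 0.1], [0, 0, 0.2], [0, 0, 0.3], [0, 0, 0.4], [0, 0, 0.5]]' --delta_pos '[[0, 0.038, 0], [0, 0.076, 0], [0, 0.114, 0], [0, 0.152, 0], [0, 0.19, 0]]' --jaw '[0, 0, 0, 0, 0]'

```text
time_s: 6.33
tcp_pos: [552.1, 148.1, 231.4]
tool_rot: [-0.001, 0.654, 0.757, 0.001]
force: [-0.1, 0.2, 0.1]
finger_gap: 0.0
grip_force: 0.0
```

drive_tool --rot '[[0, 0, 0.083], [0, 0, 0.083], [0, 0, 0.083], [0, 0, 0.083], [0, 0, 0.083]]' --delta_pos '[[-0.001, 0.02, 0], [-0.001, 0.02, -0.03], [-0.001, 0.02, -0.06], [-0.001, 0.02, -0.09], [-0.001, 0.02, -0.11]]' --jaw '[0, 0, 0, 0, 0]'

```text
time_s: 6.75
tcp_pos: [550.4, 166.3, 118.4]
tool_rot: [-0.002, 0.624, 0.782, -0.0]
force: [-0.1, -0.6, -1.2]
finger_gap: -0.0
grip_force: 0.0
```

drive_tool --rot '[[0, 0, 0], [0, 0, 0], [0, 0, 0], [0, 0, 0], [0, 0, 0]]' --delta_pos '[[0, 0, 0], [0, 0, 0], [0, 0, 0], [0, 0, 0], [0, 0, 0]]' --jaw '[0, 0, 0, 0, 0]'

```text
time_s: 7.17
tcp_pos: [552.4, 167.1, 123.9]
tool_rot: [0.0, 0.624, 0.782, 0.001]
force: [-0.2, -0.2, 0.0]
finger_gap: -0.1
grip_force: 0.0
```

```bash
python3 - <<'E'
from m import *
print(manip.read_state())
s=snap("top");t=snap("scene")
A=cv2.resize(s["color"][140:240,200:300],(400,400),interpolation=cv2.INTER_CUBIC)
B=cv2.resize(t["color"][180:280,260:360],(400,400),interpolation=cv2.INTER_CUBIC)
cv2.imwrite('pics/p5.png',cv2.convertScaleAbs(np.hstack([A,B])[...,::-1],alpha=1.3))
E
```

```text
{'time_s': 7.1667, 'joint_positions': array([ 2.49309320e-01, -3.49308641e-02,  1.80472555e+00,  4.82706935e-04,
        1.36957991e+00,  2.55185387e-02]), 'dq': array([ 0.00421486,  0.00272992,  0.0058313 , -0.00177542, -0.00223887,
        0.00179408]), 'joint_efforts': array([-2.05945470e-01, -5.69683206e+01, -6.00779200e+01,  1.97902427e-02,
        8.31305806e-03, -1.43895092e-02]), 'tcp_pos': array([552.36531736, 167.08136193, 123.90110064]), 'tool_rot': array([4.80797071e-04, 6.23764819e-01, 7.81611262e-01, 1.02700115e-03]), 'force': array([-0.19657363, -0.19947557,  0.00357236]), 'torque': array([-0.00121175,  0.00040672, -0.00292085]), 'grip_force': 0.0, 'finger_gap': -0.09082495519427301}
```

View pics/p5.png

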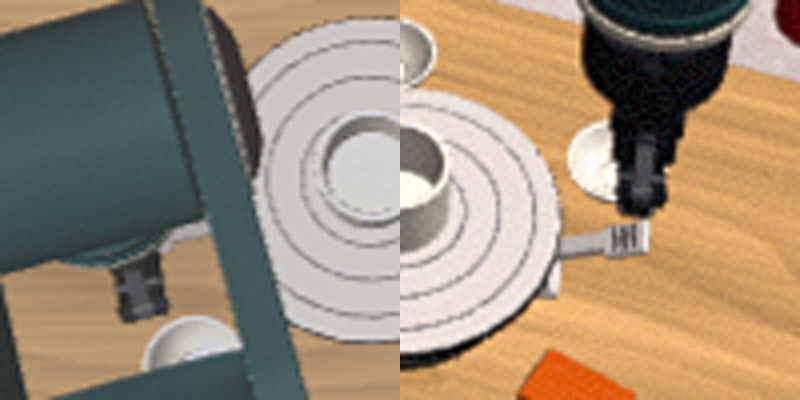

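The shut fingertips hang over the pad: tip at (640,210) and pad at (628,240) in the right view. I'll descend slowly while watching the force.

drive_tool --rot '[[0, 0, 0], [0, 0, 0], [0, 0, 0], [0, 0, 0], [0, 0, 0]]' --delta_pos '[[0, 0, -0.008], [0, 0, -0.016], [0, 0, -0.023], [0, 0, -0.027], [0, 0, -0.029]]' --jaw '[0, 0, 0, 0, 0]'

```text
time_s: 7.68
tcp_pos: [551.4, 167.1, 92.2]
tool_rot: [-0.0, 0.624, 0.782, -0.0]
force: [-0.3, 0.8, 2.9]
finger_gap: 0.2
grip_force: 1.1
```

drive_tool --rot '[[0, 0, 0], [0, 0, 0], [0, 0, 0], [0, 0, 0], [0, 0, 0]]' --delta_pos '[[0, 0, -0.002], [0, 0, -0.004], [0, 0, -0.006], [0, 0, -0.008], [0, 0, -0.01]]' --jaw '[0, 0, 0, 0, 0]'

```text
time_s: 8.1
tcp_pos: [551.9, 167.2, 83.4]
tool_rot: [0.0, 0.624, 0.782, 0.0]
force: [0.4, 1.4, 2.1]
finger_gap: 0.2
grip_force: 1.2
```

drive_tool --rot '[[0, 0, 0], [0, 0, 0], [0, 0, 0], [0, 0, 0], [0, 0, 0]]' --delta_pos '[[0, 0, -0.002], [0, 0, -0.004], [0, 0, -0.006], [0, 0, -0.008], [0, 0, -0.01]]' --jaw '[0, 0, 0, 0, 0]'

```text
time_s: 8.52
tcp_pos: [551.7, 167.1, 73.1]
tool_rot: [-0.0, 0.624, 0.782, 0.0]
force: [-0.6, 2.1, 1.9]
finger_gap: 0.0
grip_force: 1.2
```

drive_tool --rot '[[0, 0, 0], [0, 0, 0], [0, 0, 0], [0, 0, 0], [0, 0, 0]]' --delta_pos '[[0, 0, -0.001], [0, 0, -0.002], [0, 0, -0.003], [0, 0, -0.004], [0, 0, -0.004]]' --jaw '[0, 0, 0, 0, 0]'

```text
time_s: 8.93
tcp_pos: [551.8, 167.1, 69.3]
tool_rot: [-0.0, 0.624, 0.782, 0.0]
force: [-1.2, 2.6, 2.9]
finger_gap: -0.2
grip_force: 1.3
```

drive_tool --rot '[[0, 0, 0], [0, 0, 0], [0, 0, 0], [0, 0, 0], [0, 0, 0]]' --delta_pos '[[0, 0, -0.0005], [0, 0, -0.001], [0, 0, -0.0015], [0, 0, -0.0015], [0, 0, -0.0015]]' --jaw '[0, 0, 0, 0, 0]'

```text
time_s: 9.35
tcp_pos: [551.9, 167.2, 68.3]
tool_rot: [0.0, 0.624, 0.782, 0.0]
force: [-2.9, 1.3, 8.4]
finger_gap: 0.2
grip_force: 4.2
```

drive_tool --rot '[[0, 0, 0], [0, 0, 0], [0, 0, 0], [0, 0, 0], [0, 0, 0]]' --delta_pos '[[0, 0, -0.0003], [0, 0, -0.0005], [0, 0, -0.0005], [0, 0, -0.0005], [0, 0, -0.0005]]' --jaw '[0, 0, 0, 0, 0]'

```text
time_s: 9.77
tcp_pos: [552.0, 167.2, 68.1]
tool_rot: [0.0, 0.624, 0.782, 0.0]
force: [-3.6, 0.9, 11.8]
finger_gap: -0.1
grip_force: 5.5
```

drive_tool --rot '[[0, 0, 0], [0, 0, 0], [0, 0, 0], [0, 0, 0], [0, 0, 0]]' --delta_pos '[[0, 0, -0.0002], [0, 0, -0.0004], [0, 0, -0.0004], [0, 0, -0.0004], [0, 0, -0.0004]]' --jaw '[0, 0, 0, 0, 0]'

```text
time_s: 10.18
tcp_pos: [552.0, 167.2, 67.9]
tool_rot: [0.0, 0.624, 0.782, 0.0]
force: [-3.3, 1.7, 11.7]
finger_gap: -0.2
grip_force: 6.3
```

The force rose steeply to about 12 N at the height expected for fully down, so the lever is on its stop. Withdrawing straight up and aside.

drive_tool --rot '[[0, 0, 0], [0, 0, 0], [0, 0, 0], [0, 0, 0], [0, 0, 0]]' --delta_pos '[[0, 0, 0.004], [0, 0, 0.02], [0, 0, 0.05], [0, 0, 0.085], [0, 0, 0.12]]' --jaw '[0, 0, 0, 0, 0]'

```text
time_s: 10.6
tcp_pos: [551.3, 166.7, 187.6]
tool_rot: [-0.0, 0.624, 0.782, -0.001]
force: [0.4, -0.4, 0.4]
finger_gap: -0.3
grip_force: 0.0
```

drive_tool --rot '[[0, 0, 0], [0, 0, 0], [0, 0, 0], [0, 0, 0], [0, 0, 0]]' --delta_pos '[[-0.01, 0.02, 0.03], [-0.03, 0.05, 0.055], [-0.05, 0.08, 0.06], [-0.07, 0.11, 0.06], [-0.09, 0.14, 0.06]]' --jaw '[0, 0, 0, 0, 0]'

```text
time_s: 11.02
tcp_pos: [460.8, 308.0, 247.6]
tool_rot: [0.0, 0.624, 0.782, 0.0]
force: [1.3, 0.6, -0.3]
finger_gap: -0.5
grip_force: 0.0
```

drive_tool --rot '[[0, 0, 0], [0, 0, 0], [0, 0, 0], [0, 0, 0], [0, 0, 0]]' --delta_pos '[[-0.02, 0.03, 0], [-0.04, 0.06, 0], [-0.06, 0.09, 0], [-0.06, 0.09, 0], [-0.06, 0.09, 0]]' --jaw '[0, 0, 0, 0, 0]'

```text
time_s: 11.43
tcp_pos: [400.8, 398.0, 246.5]
tool_rot: [0.0, 0.623, 0.783, -0.0]
force: [0.1, 0.3, 0.1]
finger_gap: 0.0
grip_force: 0.0
```

```bash
python3 - <<'E'
from look import *
for n,S in(("top",s),("scene",t)):
    c=cloud(S).reshape(-1,3); k=(np.hypot(c[:,0]-551,c[:,1]-167)<9)
    print(n,'pad z',np.percentile(c[k,2],[50,75,90]).round(1))
A=cv2.resize(s["color"][110:260,210:360],(400,400),interpolation=cv2.INTER_CUBIC)
B=cv2.resize(t["color"][165:290,215:340],(400,400),interpolation=cv2.INTER_CUBIC)
cv2.imwrite('pics/p6.png',cv2.convertScaleAbs(np.hstack([A,B])[...,::-1],alpha=1.3))
E
```

```text
[400.8 398.  246.5]
top rim [582.1  34.5] 185
scene rim [583.3  32.7] 149Traceback (most recent call last):
  File "<stdin>", line 1, in <module>
  File "look.py", line 12, in <module>
    cv2.imwrite('pics/%s.png'%sys.argv[1],cv2.convertScaleAbs(np.hstack([A,B])[...,::-1],alpha=1.3))
                              ~~~~~~~~^^^
IndexError: list index out of range
```

```bash
python3 - p7 <<'E'
from look import *
for n,S in(("top",s),("scene",t)):
    c=cloud(S).reshape(-1,3); k=(np.hypot(c[:,0]-551,c[:,1]-167)<9)
    print(n,'pad z',np.percentile(c[k,2],[50,75,90]).round(1))
A=cv2.resize(s["color"][110:260,210:360],(400,400),interpolation=cv2.INTER_CUBIC)
B=cv2.resize(t["color"][165:290,215:340],(400,400),interpolation=cv2.INTER_CUBIC)
cv2.imwrite('pics/p6.png',cv2.convertScaleAbs(np.hstack([A,B])[...,::-1],alpha=1.3))
E
```

```text
[402.  396.6 246.6]
top rim [582.1  34.5] 184
scene rim [583.   32.7] 157
top pad z [49.6 50.8 52.1]
scene pad z [46.2 48.9 50.6]
```

View pics/p6.png

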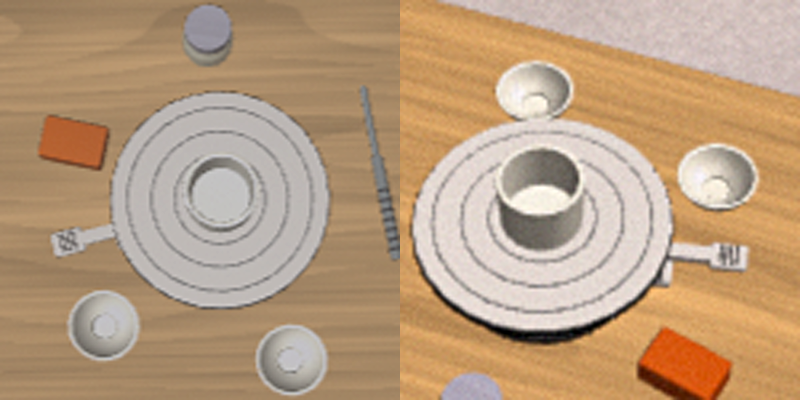

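The cup, at (221,191) on the left, stands inside the smallest ring. The lever pad, at (67,241), is down at z≈48, as specified. Everything else is where it was, so I'm handing in.

```bash
python3 -c "
from workcell import manip
print(manip.sign_off())"
```

```text
the job is handed in; nothing more can be done
None
```

The job is handed in, about 11.5 s in: the cup stands inside the smallest ring, about 1 mm off centre by the cameras; the lever is pressed to its stop (about 12 N, pad at z≈48 mm); the arm is withdrawn, and nothing else looks moved in the last pictures.

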